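Seat a tapered candle refill in the empty sleeve of the stand

TASK

Take the candle refill that leans in the sloping wooden rest and set it upright in the empty one of the stand's two tapered sleeves; the other already holds a candle. Hold it while you lower it, stop gently as soon as the taper seats, without dropping it or pressing it tight, then let go and back away. Leave the candle already there and the other things on the dresser as they are.

Things in the scene. Friction and masses are not known exactly. Their poses are not given: they have to be found in the camera images.
- stand: Fixed twin candle stand: a dark plank 95 (x) x 250 (y) x 12 mm with two identical tapered round white sleeves on it, 150 mm apart along its y axis. Origin: centre of the plank's underside. z up.
- sleeve_a (a point): Mouth centre of the sleeve at the stand's +y end, 92 mm above the dresser top. Inner diameter 55 mm at the mouth, narrowing downwards with the refills' taper (7.6 degrees a side); outer 66 mm; inner floor 75 mm below the mouth. A seated refill hangs by its tapered side, its middle 3 mm above the mouth, clear of the floor.
- sleeve_b (a point): The same for the sleeve at the stand's -y end. At the start one of the two sleeves, a or b, holds the resident candle and the other is empty (only a thin cork disc lies on its floor).
- rest: Fixed wooden sloping rest, 125 (x) x 90 (y) mm, 80 mm high; origin: on its underside, 37 mm behind its front edge, z up. The refill leans on its two rails and foot plate 30 degrees from vertical, its top towards the rest's -x (roughly to the robot). Its upper half stands free; it lifts out straight upwards or along its axis.
- refill_mid (a point): Middle (on the axis, 55 mm from foot and top) of the refill: a candle in a tapered terracotta cup, filled solid, 110 mm high, 0.15-0.3 kg. Foot diameter 40 mm, widening evenly to 60 mm at 75 mm above the foot, then a straight collar 60 mm across for the top 35 mm: grip it there. z axis from foot to top. Round: its spin does not matter.
- resident_mid (a point): Middle of another candle of exactly the same shape, which sits already in one of the two sleeves; tells which one is taken. z axis from foot to top.
- bell: Bystander, stands fast: small dome-shaped push bell, 71 mm across, 62 mm high. Origin: centre of its underside.
- tin: Bystander, loose: low round salve tin, 53 mm across, 22 mm high. Origin: centre of its underside.
- tealight: Bystander, loose: tea light, 40 mm across, 21 mm high. Origin: centre of its underside.
- jade: Bystander, stands fast: green upright pointed crystal, 36x32x69 mm. Origin: centre of its underside.
- tin2: Bystander, stands fast: another salve tin, 53 mm across, 22 mm high, stands between the rest and the stand. Origin: centre of its underside.
- quartz: Bystander, stands fast: upright pointed crystal, 34x30x74 mm. Origin: centre of its underside.
- bundle: Bystander, stands fast: herb bundle lying down, 142 mm long. Origin: centre of its underside.

How it is judged:
On the way, in this order (a step that is already met when the one before it is completed fails the run):
1. the refill is held in the gripper, lifted out of the rest (contact force between refill and the fingers above 0.5 N and contact force between refill and rest below 0.05 N and height (world z) of refill_mid above 0.13 m), for 0.1 s.
2. the refill, still held, is lowered nearly upright into the empty sleeve to within 12 mm of its seat (((horizontal distance between refill_mid and sleeve_a below 0.008 m and z of refill_mid in the frame of sleeve_a below 0.015 m) or (horizontal distance between refill_mid and sleeve_b below 0.008 m and z of refill_mid in the frame of sleeve_b below 0.015 m)) and contact force between refill and the fingers above 0.5 N and angle between refill_mid's own z axis and vertical below 0.15 rad), for 0.05 s.
At the end, for the whole second after the job is handed in: The refill stands released and at rest in the sleeve that was empty: its axis within 5 mm of the sleeve's centre, upright within 0.1 rad, no more than 7 mm above its fully seated height; the other candle is still in its sleeve (within 12 mm) (((horizontal distance between refill_mid and sleeve_a below 0.005 m and z of refill_mid in the frame of sleeve_a between -0.003 and 0.01 m) or (horizontal distance between refill_mid and sleeve_b below 0.005 m and z of refill_mid in the frame of sleeve_b between -0.003 and 0.01 m)) and angle between refill_mid's own z axis and vertical below 0.1 rad and linear speed of refill below 0.02 m/s and contact force between refill and the fingers below 0.05 N and distance of resident_mid from where it was at the start of the episode below 0.012 m); the robot touches nothing.
It fails at once if the held refill is wedged tight: its taper presses on the sleeve walls with more than 80 N in all (a downward push of roughly 25 N) (contact force between refill and stand above 80 N and contact force between refill and the fingers above 0.5 N).
It fails at once if the candle already in the stand is moved by more than 12 mm (distance of resident_mid from where it was at the start of the episode above 0.012 m).
It fails at once if the loose tin or the tea light is shifted by more than 30 mm (distance of any of tin, tealight from where it was at the start of the episode above 0.03 m).
It also fails if it takes over 42 s, if anything falls off the work surface, if the arm or the gripper's body presses on something with over 40 N, if the wrist force passes 120 N, or if a joint passes its speed limit or range.

ROBOT

A 7-joint arm with a two-finger parallel gripper is mounted at the origin on a cart in front of the work surface, level with it; the furniture and walls round the work are solid. World frame = base frame: x ahead of the robot, y to its left, z up, the work surface at z = 0. Lengths are in m, angles in rad, forces in N, time in s.
With the tool pointing down it reaches from about 0.425 to 0.875 m from the base axis. Payload 8.4 kg.
Tool frame: the origin (TCP) lies between the finger pads; the fingertips stand 19 mm ahead of it and the grasp point (between the pads) is the TCP; z points along the fingers, y is the direction in which the jaws open and shut (so a half turn about z gives the same grasp; the last joint's range is limited). The gripper opens to 85 mm and grips with 20 to 120 N. Pads are 22 mm wide; open, the fingers measure 114 mm over their backs; the gripper's body (76 mm by 85 mm) begins 54 mm behind the grasp point. The pads swing forward as they close: fully open they stand 13 mm farther back than shut.
Start: joints at [-1.373, 0.333, 0.04, 1.465, -0.013, 1.343, -0.059], TCP at [0.19, 0.622, 0.25] pointing down, gripper open.
Joint ranges: [-2.58, 2.58], [-0.38, 2.09], [-1.3, 1.39], [0.25, 2.4], [-1.5, 4.64], [0.08, 2.09], [-2.65, 2.65]. Speed limits (rad/s): [2.22, 2.22, 2.79, 2.79, 3.14, 3.14, 3.14].

INTERFACE

Orientations are given as a 3x3 rotation matrix whose columns are the frame's x, y, z axes.
In Python, from plant import robot gives the robot as it stands.
- The arm moves only by the tool apply_moves, never from a script. Its argument "moves" is a list of rows, each a list of 3 entries, a list of its own where there are three numbers: the shift along the world's x, y, z in cm, then the turn about the world's z in degrees, then the opening, from 0 (shut) to 1 (fully open). A call has 1 to 12 rows; each row is the pose to reach, as a shift and turn from the pose measured when the call began; what a row does not reach only later rows make up. A row lasts 1/12 s, in which the tool goes at most 41.7 mm and 7.16 degrees, less where a joint would pass 70% of its speed; a pose out of reach is approached as far as the arm can. A call with a gripper value outside its range is refused whole. The fingers move at their own pace and stop on an object; "squeeze" is the grip in N (left out, the last holds). Time passes only in rows, so rows that repeat a pose let the fingers close. It gives the time, the measured TCP pose, the force and the opening at its end, in the units of the state.
- robot.get_state(): the state, without advancing time (a new reading comes with each control period).
- robot.capture(name): name is "scene" or "side" or "wrist"; returns a dict with "color" (400x640x3 uint8, red, green, blue), "depth" (400x640 float32, m along the optical axis (not along the pixel's ray), 0 where there is no reading), "fx", "fy", "cx", "cy" (pixels), "camera_from_world" (4x4, takes a point from world to camera coordinates). Camera axes: x right, y down, z forward; pixel columns grow to the right and rows downward; lengths in m; the calibration is good to about 2 mm. A picture is of the moment at which its call begins.
- robot.close_job(): hands the job in, once; it reports no verdict.
The state is a dict: "time_s": time; "joint_positions": joint angles; "qd": joint speeds; "joint_torque": joint torques, N m; "eef_pos": TCP position; "eef_rot": TCP orientation; "ft_force": force on the tool from outside, world axes, zero at the start; "torque": the same for the moment, N m; "finger_gap": finger opening in m.
Only numpy, scipy, OpenCV 4.12 (cv2) and the standard library are available. Lean on these libraries where they do the work, as an engineer would, in place of code of your own. Each camera call takes 0.05 s, during which the arm holds its last target. There are 200 camera calls.

## Working session

There is one attempt and no reset: what is moved stays moved. The work goes in short steps, Python scripts to look and compute and a tool call to move; the robot and the scene stay as the last step left them, time stands still between calls to the robot, and variables do not carry over. Pictures are saved under pics/ and viewed, about 8 in all and at most 12, crops included, and the job is handed in when it is done.

Besides the shell and the picture viewer there is one more tool, called after "Call:" by a JSON object that holds its "fn" and its "kwargs". apply_moves: Moves the arm, as the interface text tells. Its arguments: {"type":"object","properties":{"moves":{"type":"array"},"squeeze":{"type":"number"}},"required":["moves"]}

```bash
mkdir -p pics; ls
python3 - <<'E'
from plant import robot
import cv2,numpy as np
s=robot.get_state();print(s['time_s'],s['eef_pos'],s['eef_rot'],s['finger_gap'])
for n in ('scene','side'):
    c=robot.capture(n);np.savez(n+'.npz',**c);cv2.imwrite(f'pics/{n}0.png',c['color'][:,:,::-1])
    print(n,c['fx'],c['fy'],c['cx'],c['cy']);print(c['camera_from_world'].round(3))
E
```

```text
pics
0.0 [0.19000464 0.62114702 0.24942504] [[-9.56271124e-01  2.92481450e-01 -3.73174526e-04]
 [ 2.92481666e-01  9.56269777e-01 -1.60907381e-03]
 [-1.13768720e-04 -1.64785753e-03 -9.99998636e-01]] 0.08532623695489917
scene 520.7527278862466 520.7527278862466 315.18800731269727 203.37927880879712
[[ 0.468 -0.884  0.011 -0.212]
 [-0.503 -0.277 -0.819  0.341]
 [ 0.727  0.377 -0.574  1.288]
 [ 0.     0.     0.     1.   ]]
side 507.0629370153349 507.0629370153349 312.7322557390911 204.1819222827389
[[-0.065 -0.998 -0.007  0.071]
 [-0.81   0.057 -0.583  0.461]
 [ 0.582 -0.032 -0.812  1.414]
 [ 0.     0.     0.     1.   ]]
```

View pics/scene0.png

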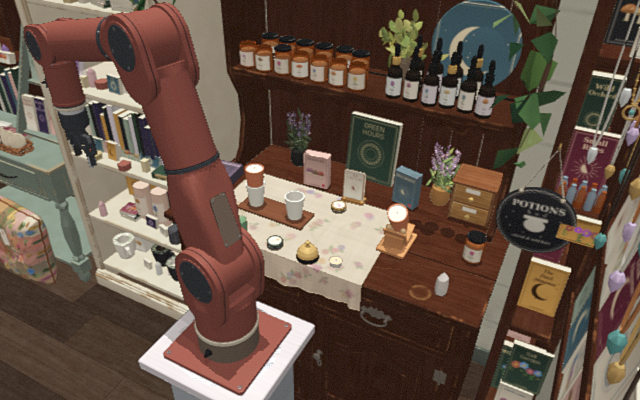

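View pics/side0.png

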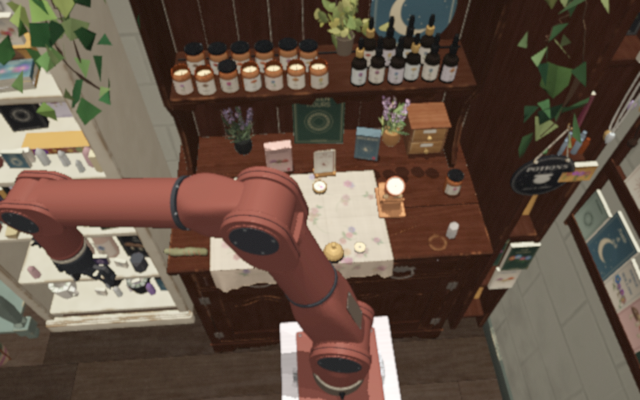

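Scene view: the resident is at (255,185) in the stand's left (+y) sleeve, the empty sleeve is at (295,205), and the refill in the rest at (398,220). The side view shows the refill at (393,190), with the stand hidden by the arm.

```bash
cat > h.py <<'E'
import numpy as np,cv2
from plant import robot
def cloud(c):
    d=c['depth'];v,u=np.indices(d.shape)
    p=np.stack([(u-c['cx'])/c['fx']*d,(v-c['cy'])/c['fy']*d,d],-1)
    T=c['camera_from_world'];w=(p-T[:3,3])@T[:3,:3]
    w[d==0]=np.nan
    return w
def circ(p):
    A=np.c_[2*p[:,:2],np.ones(len(p))];s=np.linalg.lstsq(A,(p[:,:2]**2).sum(1),rcond=None)[0]
    return s[:2],np.sqrt(s[2]+s[0]**2+s[1]**2)
E
python3 - <<'E'
from h import *
W={n:cloud(np.load(n+'.npz')) for n in('scene','side')}
w=W['scene']
for u,v in [(255,168),(255,190),(295,194),(295,205),(398,212),(400,225),(338,206),(308,250),(275,243),(335,262),(442,285),(355,185)]: print(u,v,w[v,u].round(3))
w=W['side']
for u,v in [(395,186),(390,200),(333,252),(360,247),(320,187),(452,230)]: print('side',u,v,w[v,u].round(3))
# height map
P=np.concatenate([W['scene'].reshape(-1,3),W['side'].reshape(-1,3)]);C=np.concatenate([np.load(n+'.npz')['color'].reshape(-1,3) for n in('scene','side')])
m=(P[:,0]>.3)&(P[:,0]<.95)&(P[:,1]>-.45)&(P[:,1]<.4)&(P[:,2]>-.02)&(P[:,2]<.16)
P=P[m];C=C[m];S=900
o=np.argsort(P[:,2]);P=P[o];C=C[o]
im=np.zeros((585,765,3),np.uint8)
for p,c in zip(P,C):
    r=int((.95-p[0])*S);q=int((.4-p[1])*S);cv2.circle(im,(q,r),1,tuple(int(x) for x in c[::-1]),-1)
for k in range(3,10):
    r=int((.95-k/10)*S);cv2.line(im,(0,r),(8,r),(0,255,0),2)
for k in range(-4,5):
    q=int((.4-k/10)*S);cv2.line(im,(q,0),(q,8 if k else 20),(0,255,0),2)
cv2.imwrite('pics/top.png',im)
E
```

```text
255 168 [0.524 0.259 0.146]
255 190 [0.495 0.244 0.082]
295 194 [0.543 0.122 0.078]
295 205 [0.495 0.095 0.073]
398 212 [ 0.533 -0.228  0.135]
400 225 [ 0.519 -0.243  0.103]
338 206 [0.622 0.004 0.022]
308 250 [ 0.356 -0.028  0.041]
275 243 [0.357 0.086 0.022]
335 262 [ 0.381 -0.104  0.008]
442 285 [ 0.403 -0.413  0.04 ]
355 185 [ 0.71  -0.016  0.061]
side 395 186 [ 0.532 -0.229  0.129]
side 390 200 [ 0.518 -0.218  0.073]
side 333 252 [ 0.351 -0.016  0.045]
side 360 247 [ 0.379 -0.106  0.018]
side 320 187 [0.627 0.004 0.021]
side 452 230 [ 0.403 -0.402  0.049]
```

View pics/top.png

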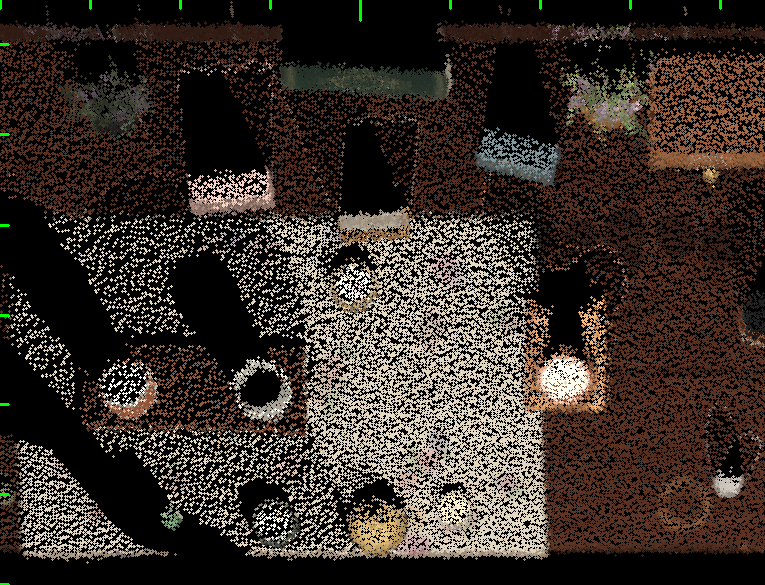

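The fused top view shows the resident near (0.525, 0.26), the empty sleeve b near (0.52, 0.108) and the refill top near (0.53, -0.228). I'll fit these precisely.

```bash
cat >> h.py <<'E'
from scipy.optimize import least_squares
def refill_fit(P,x0):
    # P points on refill; params: foot xyz, axis tilt tx,ty ; signed distance to surface of revolution
    prof=np.array([[0,0],[20,0],[30,75],[30,110],[0,110]])/1e3
    def res(q):
        a=np.array([q[3],q[4],1]);a/=np.linalg.norm(a)
        d=P-q[:3];h=d@a;r=np.linalg.norm(d-h[:,None]*a,axis=1)
        X=np.c_[r,h];best=np.full(len(P),9.)
        for A,B in zip(prof[:-1],prof[1:]):
            t=np.clip((X-A)@(B-A)/((B-A)@(B-A)),0,1);best=np.minimum(best,np.linalg.norm(X-A-t[:,None]*(B-A),axis=1))
        return best
    s=least_squares(res,x0,loss='soft_l1',f_scale=.002)
    a=np.array([s.x[3],s.x[4],1]);a/=np.linalg.norm(a)
    return s.x[:3],a,np.median(res(s.x))
E
python3 - <<'E'
from h import *
for ns in (('scene',),('side',),('scene','side')):
    P=np.concatenate([cloud(np.load(n+'.npz')).reshape(-1,3) for n in ns]);P=P[np.isfinite(P).all(1)]
    R=P[(abs(P[:,0]-.53)<.045)&(abs(P[:,1]+.228)<.04)&(P[:,2]>.088)&(P[:,2]<.2)]
    f,a,m=refill_fit(R,np.r_[.58,-.228,.04,-.57,0]);
    print(ns,len(R),'foot',f.round(4),'mid',(f+.055*a).round(4),'G',(f+.0925*a).round(4),'top',(f+.11*a).round(4),'tilt',np.degrees(np.arccos(a[2])).round(1),'dir',np.degrees(np.arctan2(a[1],a[0])).round(1),m)
    S=P[(abs(P[:,0]-.52)<.05)&(abs(P[:,1]-.108)<.05)&(P[:,2]>.086)&(P[:,2]<.1)]
    if len(S)>20: print('rim',len(S),circ(S),np.percentile(S[:,2],[50,95]))
    Q=P[(abs(P[:,0]-.52)<.05)&(abs(P[:,1]-.258)<.05)&(P[:,2]>.1)&(P[:,2]<.17)]
    if len(Q)>20: print('res',refill_fit(Q,np.r_[.52,.258,.04,0,0]))
E
```

```text
('scene',) 419 foot [ 0.584  -0.2278  0.0382] mid [ 0.5569 -0.2275  0.086 ] G [ 0.5385 -0.2273  0.1187] top [ 0.5299 -0.2272  0.1339] tilt 29.5 dir 179.4 0.0016047797263050861
rim 92 (array([0.51618415, 0.10833038]), np.float64(0.030439565486373995)) [0.0895823  0.09323682]
res (array([0.52064688, 0.26034142, 0.03593285]), array([ 0.00233   , -0.00451986,  0.99998707]), np.float64(0.0014192447967335507))
('side',) 309 foot [ 0.5832 -0.2277  0.0395] mid [ 0.556  -0.2273  0.0873] G [ 0.5375 -0.227   0.1199] top [ 0.5288 -0.2269  0.1351] tilt 29.6 dir 179.2 0.001904462513778793
('scene', 'side') 728 foot [ 0.5839 -0.2271  0.0389] mid [ 0.5566 -0.2272  0.0867] G [ 0.538  -0.2273  0.1192] top [ 0.5293 -0.2273  0.1344] tilt 29.8 dir -179.7 0.0017304088985761184
rim 92 (array([0.51618415, 0.10833038]), np.float64(0.030439565486373995)) [0.0895823  0.09323682]
res (array([0.52064688, 0.26034142, 0.03593285]), array([ 0.00233   , -0.00451986,  0.99998707]), np.float64(0.0014192447967335507))
```

Call:
{"fn": "apply_moves", "kwargs": {"moves": [[[31, -27, 1], 17, 1], [[31, -27, 1], 17, 1], [[31, -27, 1], 17, 1], [[31, -27, 1], 17, 1], [[31, -27, 1], 17, 1], [[31, -27, 1], 17, 1], [[31, -27, 1], 17, 1], [[31, -27, 1], 17, 1], [[31, -27, 1], 17, 1], [[31, -27, 1], 17, 1], [[31, -27, 1], 17, 1], [[31, -27, 1], 17, 1]], "squeeze": 20}}

```text
time_s: 1.1
eef_pos: [0.5019, 0.3486, 0.2591]
eef_rot: [[-1.0, 0.005, 0.0], [0.005, 1.0, -0.003], [-0.0, -0.003, -1.0]]
ft_force: [-0.3, 0.6, -0.4]
finger_gap: 0.0855
```

Call:
{"fn": "apply_moves", "kwargs": {"moves": [[[1.5, -24, 0], 0, 1], [[1.5, -24, 0], 0, 1], [[1.5, -24, 0], 0, 1], [[1.5, -24, 0], 0, 1], [[1.5, -24, 0], 0, 1], [[1.5, -24, 0], 0, 1], [[1.5, -24, 0], 0, 1], [[1.5, -24, 0], 0, 1]]}}

```text
time_s: 1.77
eef_pos: [0.5166, 0.1076, 0.2593]
eef_rot: [[-1.0, 0.008, 0.0], [0.008, 1.0, -0.002], [-0.0, -0.002, -1.0]]
ft_force: [-0.1, 0.7, -0.1]
finger_gap: 0.0852
```

Run:
```python
from h import *
c=robot.capture('wrist');np.savez('w1.npz',**c)
P=cloud(c);im=c['color'].copy()
F=P.reshape(-1,3);F=F[np.isfinite(F).all(1)]
S=F[(abs(F[:,0]-.518)<.05)&(abs(F[:,1]-.108)<.05)&(F[:,2]>.086)&(F[:,2]<.1)]
print(len(S),circ(S) if len(S)>9 else '',np.percentile(S[:,2],[5,50,95]) if len(S)>9 else '')
print(robot.get_state()['eef_pos'],c['camera_from_world'].round(3))
cv2.imwrite('pics/w1.png',im[:,:,::-1])
```

```text
1253 (array([0.51686053, 0.10941479]), np.float64(0.02966257338016681)) [0.08726121 0.0921774  0.09347686]
[0.51640342 0.1096038  0.25910084] [[ 0.007  1.    -0.001 -0.11 ]
 [ 0.965 -0.007  0.261 -0.534]
 [ 0.261 -0.003 -0.965  0.253]
 [ 0.     0.     0.     1.   ]]
```

View pics/w1.png

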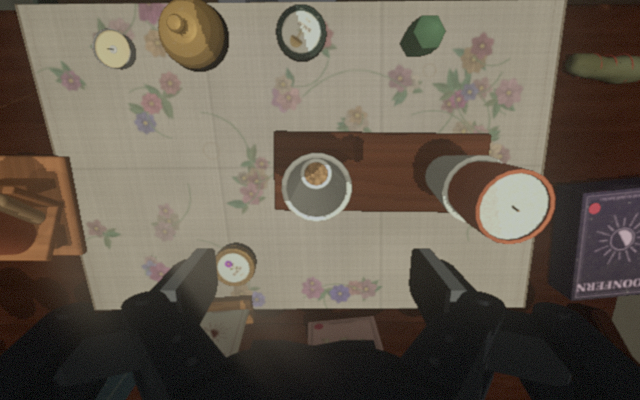

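Wrist view: the empty sleeve, with cork, is at (317,186) and the resident at (515,205). The rim fits at (0.517, 0.109, 0.092), which agrees with the scene camera.

Call:
{"fn": "apply_moves", "kwargs": {"moves": [[[2.1, -33.5, 0], 0, 1], [[2.1, -33.5, 0], 0, 1], [[2.1, -33.5, 0], 0, 1], [[2.1, -33.5, 0], 0, 1], [[2.1, -33.5, 0], 0, 1], [[2.1, -33.5, 0], 0, 1], [[2.1, -33.5, 0], 0, 1], [[2.1, -33.5, 0], 0, 1], [[2.1, -33.5, 0], 0, 1], [[2.1, -33.5, 0], 0, 1], [[2.1, -33.5, 0], 0, 1]]}}

```text
time_s: 2.73
eef_pos: [0.5384, -0.2231, 0.2585]
eef_rot: [[-1.0, 0.002, -0.001], [0.002, 1.0, -0.001], [0.001, -0.001, -1.0]]
ft_force: [0.6, 0.9, -0.6]
finger_gap: 0.0852
```

Run:
```python
from h import *
s=robot.get_state()
c=robot.capture('wrist');F=cloud(c).reshape(-1,3);F=F[np.isfinite(F).all(1)]
R=F[(abs(F[:,0]-.53)<.045)&(abs(F[:,1]+.228)<.04)&(F[:,2]>.088)&(F[:,2]<.17)]
f,a,m=refill_fit(R,np.r_[.58,-.228,.04,-.57,0])
print(s['eef_pos'],len(R),'G',(f+.0925*a).round(4),'top',(f+.11*a).round(4),'a',a,m)
F=np.load('w1.npz');F=cloud(F).reshape(-1,3)
for lo in(.09,.0915):
    S=F[(abs(F[:,0]-.518)<.05)&(abs(F[:,1]-.108)<.05)&(F[:,2]>lo)&(F[:,2]<.1)];print(circ(S),len(S))
```

```text
[ 0.53836544 -0.2231211   0.25847725] 4725 G [ 0.5375 -0.2281  0.1203] top [ 0.5286 -0.228   0.1354] a [-0.50649738  0.00586088  0.86222158] 0.0007127174888971327
(array([0.51712535, 0.1094006 ]), np.float64(0.029982899180129745)) 1080
(array([0.51724731, 0.10942468]), np.float64(0.030121960892762156)) 911
```

Call:
{"fn": "apply_moves", "kwargs": {"moves": [[[-0.1, -0.45, -2], 0, 1], [[-0.1, -0.45, -5], 0, 1], [[-0.1, -0.45, -8], 0, 1], [[-0.1, -0.45, -10], 0, 1], [[-0.1, -0.45, -12], 0, 1], [[-0.1, -0.45, -13], 0, 1], [[-0.1, -0.45, -13.9], 0, 1], [[-0.1, -0.45, -13.9], 0, 1], [[-0.1, -0.45, -13.9], 0, 1]]}}

```text
time_s: 3.53
eef_pos: [0.5379, -0.2264, 0.1201]
eef_rot: [[-1.0, -0.0, -0.0], [-0.0, 1.0, -0.001], [0.0, -0.001, -1.0]]
ft_force: [0.5, -0.2, -0.0]
finger_gap: 0.0852
```

Call:
{"fn": "apply_moves", "kwargs": {"moves": [[[0, -0.1, 0], 0, 0.8], [[0, -0.1, 0], 0, 0.6], [[0, -0.1, 0], 0, 0.5], [[0, -0.1, 0], 0, 0.5], [[0, -0.1, 0], 0, 0.5], [[0, -0.1, 0], 0, 0.5], [[0, -0.1, 0], 0, 0.5], [[0, -0.1, 0], 0, 0.5]], "squeeze": 25}}

```text
time_s: 4.2
eef_pos: [0.5387, -0.2276, 0.1215]
eef_rot: [[-1.0, 0.0, 0.002], [0.0, 1.0, -0.001], [-0.002, -0.001, -1.0]]
ft_force: [-0.8, 1.7, 4.9]
finger_gap: 0.0597
```

Call:
{"fn": "apply_moves", "kwargs": {"moves": [[[0, 0, 0.5], 0, 0.3], [[0, 0, 1.5], 0, 0.3], [[0, 0, 3], 0, 0.3], [[0, 0, 5], 0, 0.3], [[0, 0, 7], 0, 0.3], [[0, 0, 9], 0, 0.3], [[0, 0, 11], 0, 0.3], [[0, 0, 12], 0, 0.3], [[0, 0, 12], 0, 0.3], [[0, 0, 12], 0, 0.3], [[0, 0, 12], 0, 0.3]]}}

```text
time_s: 5.12
eef_pos: [0.5382, -0.2273, 0.2403]
eef_rot: [[-1.0, -0.0, 0.0], [-0.0, 1.0, -0.0], [-0.0, -0.0, -1.0]]
ft_force: [0.3, -0.1, -2.0]
finger_gap: 0.0597
```

Run:
```python
from h import *
s=robot.get_state();e=np.array(s['eef_pos']);print(s['time_s'],e,s['ft_force'],s['finger_gap'])
c1=robot.capture('scene');c2=robot.capture('side')
F=np.concatenate([cloud(c1).reshape(-1,3),cloud(c2).reshape(-1,3)]);F=F[np.isfinite(F).all(1)]
R=F[(abs(F[:,0]-e[0])<.09)&(abs(F[:,1]-e[1])<.027)&(F[:,2]>.13)&(F[:,2]<e[2]+.035)]
for t in(-.57,-.1):
    f,a,m=refill_fit(R,np.r_[e[0]+t*-.09,e[1],e[2]-.09,t,0])
    print(len(R),'foot',f.round(4),'mid',(f+.055*a).round(4),'tilt',a,m)
for n,c,b in(('a',c1,None),('b',c2,None)):
    T=c['camera_from_world'];p=T[:3,:3]@e+T[:3,3];u=int(c['fx']*p[0]/p[2]+c['cx']);v=int(c['fy']*p[1]/p[2]+c['cy'])
    k=cv2.resize(c['color'][max(v-45,0):v+55,u-50:u+50],(400,400));globals()[n]=k
cv2.imwrite('pics/lift.png',np.hstack([a_ if 0 else globals()['a'] if False else k for k in [k]])[:,:,::-1]) if 0 else None
cv2.imwrite('pics/lift.png',k[:,:,::-1])
```

```text
5.1167 [ 0.53823487 -0.2272779   0.24034374] [ 0.32542824 -0.10304067 -1.96666916] 0.059677450051667226
811 foot [ 0.5839 -0.2276  0.1583] mid [ 0.5564 -0.2272  0.206 ] tilt [-0.49990646  0.0074771   0.86604712] 0.0013618687817458786
811 foot [ 0.5839 -0.2276  0.1583] mid [ 0.5564 -0.2272  0.206 ] tilt [-0.49990579  0.00747809  0.86604751] 0.0013618455139772223
```

View pics/lift.png

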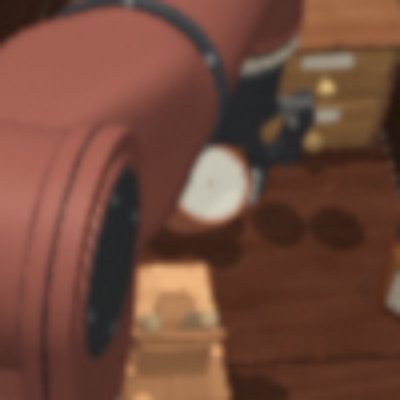

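The refill is held (about 0.2 kg) and out of the rest, still tilted 30° in the grip. The moves can't tilt the tool. So I'll yaw 90° and push the foot against the outside of the fixed empty sleeve, which pivots the refill upright between the pads. Then I'll insert it.

Call:
{"fn": "apply_moves", "kwargs": {"moves": [[[0, 1, 1], 7, 0.3], [[0, 3, 1], 14, 0.3], [[-0.5, 5, 1], 21, 0.3], [[-1, 7, 1], 28, 0.3], [[-1.5, 9, 1], 35, 0.3], [[-2.1, 11, 1], 42, 0.3], [[-2.1, 13, 1], 49, 0.3], [[-2.1, 15, 1], 56, 0.3], [[-2.1, 17, 1], 63, 0.3], [[-2.1, 19, 1], 70, 0.3], [[-2.1, 21, 1], 77, 0.3], [[-2.1, 22, 1], 84, 0.3]]}}

```text
time_s: 6.22
eef_pos: [0.5172, -0.0401, 0.2454]
eef_rot: [[-0.445, -0.896, -0.012], [-0.896, 0.445, -0.008], [0.012, 0.007, -1.0]]
ft_force: [1.7, -0.3, -1.3]
finger_gap: 0.0596
```

```bash
python3 -c "
from plant import robot
s=robot.get_state();print(s['joint_positions'],s['eef_pos'])"
```

```text
[ 0.15692187  0.08789275 -0.18060754  1.77143918  0.02413561  1.29577545
  2.65078428] [ 0.51716544 -0.04011191  0.24544511]
```

Joint 7 hit its range, stopping the turn at about 63°. I'll back off to 50° and push along that direction instead.

Call:
{"fn": "apply_moves", "kwargs": {"moves": [[[0, 0, 0], -7, 0.3], [[-1, 1, 0], -13.4, 0.3], [[-3, 3, 0], -13.4, 0.3], [[-5, 5, 0], -13.4, 0.3], [[-6.8, 6.8, 0], -13.4, 0.3], [[-6.8, 6.8, 0], -13.4, 0.3], [[-6.8, 6.8, 0], -13.4, 0.3], [[-6.8, 6.8, 0], -13.4, 0.3]]}}

```text
time_s: 6.88
eef_pos: [0.4493, 0.0273, 0.2451]
eef_rot: [[-0.64, -0.768, -0.014], [-0.768, 0.641, -0.005], [0.013, 0.007, -1.0]]
ft_force: [-0.0, 0.3, -2.0]
finger_gap: 0.0599
```

Run:
```python
from h import *
s=robot.get_state();e=np.array(s['eef_pos']);print(s['time_s'],e,s['ft_force'],s['finger_gap'],np.round(s['joint_positions'],3));R=np.array(s['eef_rot'])
print('foot dir deg',np.degrees(np.arctan2(-R[1,0],-R[0,0])))
for n in('scene','side'):
    F=cloud(robot.capture(n)).reshape(-1,3)
    l=(F-e)@R
    K=F[(abs(l[:,0])<.09)&(abs(l[:,1])<.026)&(l[:,2]<.11)&(l[:,2]>-.035)]
    if len(K)<40: print(n,len(K));continue
    d=-R[:,0];f,a,m=refill_fit(K,np.r_[e+d*.0457-[0,0,.082],-.57*d[0],-.57*d[1]])
    print(n,len(K),'foot-e',(f-e).round(4),'a',a.round(3),m)
```

```text
6.8833 [0.44927932 0.02732012 0.24505158] [-0.03799981  0.29764943 -1.95415184] 0.05992472684612793 [ 0.082 -0.05  -0.234  1.911 -0.009  1.293  2.297]
foot dir deg 50.17035789329463
scene 511 foot-e [ 0.0292  0.0345 -0.0831] a [-0.314 -0.378  0.871] 0.0012693039191224373
side 291 foot-e [ 0.0282  0.0337 -0.0823] a [-0.311 -0.363  0.878] 0.0012642032496023347
```

Call:
{"fn": "apply_moves", "kwargs": {"moves": [[[0, 0, -3], 0, 0.3], [[0, 0, -6], 0, 0.3], [[0, 0, -8], 0, 0.3], [[0, 0, -8.8], 0, 0.3], [[0, 0, -8.8], 0, 0.3], [[0.3, 0.4, -8.8], 0, 0.3], [[0.6, 0.8, -8.8], 0, 0.3], [[0.9, 1.1, -8.8], 0, 0.3], [[1.2, 1.4, -8.8], 0, 0.3], [[1.5, 1.8, -8.8], 0, 0.3], [[1.5, 1.8, -8.8], 0, 0.3]]}}

```text
time_s: 7.9
eef_pos: [0.465, 0.0455, 0.1576]
eef_rot: [[-0.641, -0.768, -0.014], [-0.768, 0.641, -0.005], [0.013, 0.007, -1.0]]
ft_force: [-1.9, -1.9, -4.1]
finger_gap: 0.0593
```

```bash
cat > chk.py <<'E'
from h import *
s=robot.get_state();e=np.array(s['eef_pos']);R=np.array(s['eef_rot'])
print(s['time_s'],e.round(4),np.round(s['ft_force'],2),s['finger_gap'],'j',np.round(s['joint_positions'],2))
d=-R[:,0]
for n in('scene','side'):
    F=cloud(robot.capture(n)).reshape(-1,3);l=(F-e)@R
    K=F[(abs(l[:,0])<.09)&(abs(l[:,1])<.026)&(l[:,2]>-.035)&(F[:,2]>.096)]
    for t in(.5,.2,0):
        f,a,m=refill_fit(K,np.r_[e+d*t*.09-[0,0,.09],-t*d[0],-t*d[1]])
        print(n,len(K),'foot',f.round(4),'mid',(f+.055*a).round(4),'a',a.round(3),'tilt',np.degrees(np.arccos(a[2])).round(1),round(m,5))
E
python3 chk.py
```

```text
7.9 [0.465  0.0455 0.1576] [-1.93 -1.91 -4.1 ] 0.059321051328644486 j [ 0.05  0.06 -0.26  1.99  0.02  1.11  2.24]
scene 431 foot [0.4877 0.0725 0.0704] mid [0.4738 0.0553 0.1208] a [-0.253 -0.311  0.916] tilt 23.6 0.0013
scene 431 foot [0.4877 0.0725 0.0704] mid [0.4738 0.0553 0.1208] a [-0.253 -0.311  0.916] tilt 23.6 0.0013
scene 431 foot [0.4877 0.0725 0.0704] mid [0.4738 0.0553 0.1208] a [-0.253 -0.311  0.916] tilt 23.6 0.0013
side 236 foot [0.4842 0.0704 0.07  ] mid [0.4717 0.0549 0.1212] a [-0.228 -0.282  0.932] tilt 21.2 0.00158
side 236 foot [0.4845 0.0699 0.0699] mid [0.4716 0.0552 0.1213] a [-0.233 -0.268  0.935] tilt 20.8 0.00149
side 236 foot [0.4845 0.07   0.0699] mid [0.4716 0.0552 0.1213] a [-0.233 -0.268  0.935] tilt 20.8 0.00149
```

It pivots as planned (30° to about 22° with under 3 N). Continuing.

Call:
{"fn": "apply_moves", "kwargs": {"moves": [[[0.3, 0.4, 0], 0, 0.3], [[0.6, 0.8, 0], 0, 0.3], [[0.9, 1.1, 0], 0, 0.3], [[1.2, 1.4, 0], 0, 0.3], [[1.5, 1.8, 0], 0, 0.3], [[1.8, 2.1, 0], 0, 0.3], [[1.8, 2.1, 0], 0, 0.3]]}}

```text
time_s: 8.58
eef_pos: [0.483, 0.0667, 0.1574]
eef_rot: [[-0.641, -0.768, -0.014], [-0.768, 0.641, -0.005], [0.013, 0.008, -1.0]]
ft_force: [-3.2, -1.6, -2.2]
finger_gap: 0.0597
```

```bash
python3 chk.py
```

```text
8.5833 [0.483  0.0667 0.1574] [-3.21 -1.63 -2.23] 0.05971651743966133 j [ 0.03  0.1  -0.27  1.94  0.03  1.11  2.19]
scene 472 foot [0.4848 0.0689 0.0631] mid [0.4817 0.0648 0.1178] a [-0.055 -0.075  0.996] tilt 5.3 0.00138
scene 472 foot [0.4848 0.0689 0.0631] mid [0.4817 0.0648 0.1178] a [-0.055 -0.075  0.996] tilt 5.3 0.00138
scene 472 foot [0.4848 0.0689 0.0631] mid [0.4817 0.0648 0.1178] a [-0.055 -0.075  0.996] tilt 5.3 0.00138
side 278 foot [0.4825 0.0677 0.0637] mid [0.4804 0.0643 0.1186] a [-0.039 -0.063  0.997] tilt 4.2 0.00122
side 278 foot [0.4825 0.0677 0.0637] mid [0.4804 0.0643 0.1186] a [-0.039 -0.063  0.997] tilt 4.2 0.00122
side 278 foot [0.4825 0.0677 0.0637] mid [0.4804 0.0643 0.1186] a [-0.039 -0.063  0.997] tilt 4.2 0.00122
```

Call:
{"fn": "apply_moves", "kwargs": {"moves": [[[0.2, 0.3, 0], 0, 0.3], [[0.4, 0.5, 0], 0, 0.3], [[0.4, 0.5, 0], 0, 0.3], [[0.4, 0.5, 2], 0, 0.3], [[0.4, 0.5, 4], 0, 0.3], [[0.4, 0.5, 5.5], 0, 0.3], [[0.4, 0.5, 5.5], 0, 0.3], [[0.4, 0.5, 5.5], 0, 0.3], [[0.4, 0.5, 5.5], 0, 0.3]]}}

```text
time_s: 9.43
eef_pos: [0.4866, 0.0715, 0.2115]
eef_rot: [[-0.641, -0.768, -0.014], [-0.768, 0.641, -0.004], [0.012, 0.008, -1.0]]
ft_force: [0.2, 0.4, -1.3]
finger_gap: 0.0595
```

```bash
python3 chk.py
```

```text
9.4333 [0.4866 0.0715 0.2115] [ 0.19  0.44 -1.33] 0.05953336433011773 j [ 0.03  0.06 -0.27  1.87  0.02  1.23  2.19]
scene 598 foot [0.4831 0.0686 0.1175] mid [0.483  0.0671 0.1724] a [-0.002 -0.026  1.   ] tilt 1.5 0.00151
scene 598 foot [0.4831 0.0686 0.1175] mid [0.483  0.0671 0.1724] a [-0.002 -0.026  1.   ] tilt 1.5 0.00151
scene 598 foot [0.4831 0.0686 0.1175] mid [0.483  0.0671 0.1724] a [-0.002 -0.026  1.   ] tilt 1.5 0.00151
side 373 foot [0.4821 0.068  0.1175] mid [0.4817 0.0674 0.1725] a [-0.007 -0.01   1.   ] tilt 0.7 0.00126
side 373 foot [0.4821 0.068  0.1175] mid [0.4817 0.0674 0.1725] a [-0.007 -0.01   1.   ] tilt 0.7 0.00126
side 373 foot [0.4821 0.0679 0.1176] mid [0.4817 0.0675 0.1726] a [-0.008 -0.008  1.   ] tilt 0.7 0.00126
```

Upright to within 1.5°. Moving over the sleeve and lowering to about 2 cm above the seat.

Call:
{"fn": "apply_moves", "kwargs": {"moves": [[[1.5, 1.8, 0], 0, 0.3], [[3, 3.6, 0], 0, 0.3], [[3.5, 4.2, 0], 0, 0.3], [[3.5, 4.2, 0], 0, 0.3], [[3.5, 4.2, -1.5], 0, 0.3], [[3.5, 4.2, -3], 0, 0.3], [[3.5, 4.2, -4.5], 0, 0.3], [[3.5, 4.2, -5.5], 0, 0.3], [[3.5, 4.2, -5.5], 0, 0.3], [[3.5, 4.2, -5.5], 0, 0.3]]}}

```text
time_s: 10.37
eef_pos: [0.5208, 0.1128, 0.1558]
eef_rot: [[-0.641, -0.767, -0.016], [-0.767, 0.641, -0.005], [0.014, 0.009, -1.0]]
ft_force: [0.4, 0.3, -0.5]
finger_gap: 0.0596
```

```bash
cat >> chk.py <<'E'
    S=F[(abs(F[:,0]-.517)<.05)&(abs(F[:,1]-.109)<.05)&(F[:,2]>.082)&(F[:,2]<.094)]
    r=np.hypot(S[:,0]-.517,S[:,1]-.109);S=S[(r>.0265)&(r<.036)]
    if len(S)>15: print('rim',len(S),circ(S))
cv2.imwrite('pics/c%d.png'%(s['time_s']*100),cv2.resize(robot.capture('scene')['color'][150:250,220:380,::-1],(800,500)))
E
python3 chk.py; ls pics
```

```text
10.3667 [0.5208 0.1128 0.1558] [ 0.4   0.28 -0.52] 0.05963304762705648 j [-0.03  0.2  -0.3   1.84  0.06  1.13  2.09]
scene 454 foot [0.5174 0.1093 0.0614] mid [0.517  0.1084 0.1163] a [-0.007 -0.016  1.   ] tilt 1.0 0.00156
scene 454 foot [0.5174 0.1093 0.0614] mid [0.517  0.1084 0.1163] a [-0.007 -0.016  1.   ] tilt 1.0 0.00156
scene 454 foot [0.5174 0.1093 0.0614] mid [0.517  0.1084 0.1163] a [-0.007 -0.016  1.   ] tilt 1.0 0.00156
rim 69 (array([0.5158224 , 0.10874855]), np.float64(0.029854468466775537))
side 302 foot [0.5168 0.1107 0.0636] mid [0.5167 0.1091 0.1186] a [-0.001 -0.03   1.   ] tilt 1.7 0.00145
side 302 foot [0.5168 0.1107 0.0636] mid [0.5167 0.1091 0.1186] a [-0.001 -0.03   1.   ] tilt 1.7 0.00145
side 302 foot [0.5168 0.1107 0.0636] mid [0.5167 0.1091 0.1186] a [-0.001 -0.03   1.   ] tilt 1.7 0.00145
rim 62 (array([0.51491555, 0.11050067]), np.float64(0.029843199574193305))
c1036.png
lift.png
scene0.png
side0.png
top.png
w1.png
```

Call:
{"fn": "apply_moves", "kwargs": {"moves": [[[-0.1, 0, -0.4], 0, 0.3], [[-0.1, 0, -0.8], 0, 0.3], [[-0.1, 0, -1.2], 0, 0.3], [[-0.1, 0, -1.5], 0, 0.3], [[-0.1, 0, -1.7], 0, 0.3], [[-0.1, 0, -1.7], 0, 0.3], [[-0.1, 0, -1.7], 0, 0.3]]}}

```text
time_s: 11.1
eef_pos: [0.5208, 0.1134, 0.14]
eef_rot: [[-0.641, -0.768, -0.014], [-0.768, 0.641, -0.004], [0.012, 0.008, -1.0]]
ft_force: [0.8, 0.6, -1.1]
finger_gap: 0.0592
```

```bash
python3 chk.py|grep -v rim
```

```text
11.1 [0.5208 0.1134 0.14  ] [ 0.78  0.59 -1.08] 0.05917462792925072 j [-0.03  0.21 -0.3   1.86  0.07  1.09  2.09]
scene 385 foot [0.5179 0.1125 0.0458] mid [0.5174 0.1098 0.1008] a [-0.01  -0.048  0.999] tilt 2.8 0.00161
scene 385 foot [0.5179 0.1125 0.0458] mid [0.5174 0.1098 0.1008] a [-0.01  -0.048  0.999] tilt 2.8 0.00161
scene 385 foot [0.5179 0.1117 0.0458] mid [0.5173 0.1097 0.1007] a [-0.01  -0.036  0.999] tilt 2.2 0.00155
side 262 foot [0.5166 0.1074 0.0466] mid [0.5162 0.1085 0.1016] a [-0.007  0.019  1.   ] tilt 1.2 0.00134
side 262 foot [0.5166 0.1074 0.0466] mid [0.5162 0.1085 0.1016] a [-0.007  0.019  1.   ] tilt 1.2 0.00134
side 262 foot [0.5166 0.1074 0.0466] mid [0.5162 0.1085 0.1016] a [-0.007  0.019  1.   ] tilt 1.2 0.00134
```

Call:
{"fn": "apply_moves", "kwargs": {"moves": [[[0, 0, -0.1], 0, 0.3], [[0, 0, -0.2], 0, 0.3], [[0, 0, -0.3], 0, 0.3], [[0, 0, -0.3], 0, 0.3]]}}

```text
time_s: 11.58
eef_pos: [0.521, 0.1136, 0.1372]
eef_rot: [[-0.641, -0.768, -0.013], [-0.768, 0.641, -0.004], [0.012, 0.008, -1.0]]
ft_force: [1.4, 0.9, -1.4]
finger_gap: 0.0596
```

Call:
{"fn": "apply_moves", "kwargs": {"moves": [[[0, 0, -0.1], 0, 0.3], [[0, 0, -0.15], 0, 0.3], [[0, 0, -0.15], 0, 0.3]]}}

```text
time_s: 11.83
eef_pos: [0.5212, 0.1137, 0.1357]
eef_rot: [[-0.641, -0.768, -0.013], [-0.768, 0.641, -0.004], [0.011, 0.007, -1.0]]
ft_force: [1.6, 0.1, -0.8]
finger_gap: 0.0595
```

Call:
{"fn": "apply_moves", "kwargs": {"moves": [[[-0.05, 0, -0.05], 0, 0.3], [[-0.05, 0, -0.1], 0, 0.3], [[-0.05, 0, -0.1], 0, 0.3]]}}

```text
time_s: 12.08
eef_pos: [0.5211, 0.1137, 0.135]
eef_rot: [[-0.641, -0.768, -0.012], [-0.768, 0.641, -0.004], [0.01, 0.007, -1.0]]
ft_force: [3.4, 0.2, 1.8]
finger_gap: 0.0592
```

```bash
python3 chk.py|grep -v rim
```

```text
12.0833 [0.5211 0.1137 0.135 ] [3.37 0.19 1.8 ] 0.05924406389809708 j [-0.03  0.22 -0.3   1.87  0.07  1.08  2.09]
scene 368 foot [0.5182 0.1121 0.0407] mid [0.5177 0.1096 0.0957] a [-0.01  -0.044  0.999] tilt 2.6 0.00166
scene 368 foot [0.5182 0.1121 0.0407] mid [0.5177 0.1096 0.0957] a [-0.01  -0.044  0.999] tilt 2.6 0.00166
scene 368 foot [0.5182 0.1121 0.0407] mid [0.5177 0.1096 0.0957] a [-0.01  -0.044  0.999] tilt 2.6 0.00166
side 259 foot [0.5173 0.1088 0.0418] mid [0.5167 0.1087 0.0968] a [-0.011 -0.002  1.   ] tilt 0.6 0.00157
side 259 foot [0.5173 0.1088 0.0418] mid [0.5167 0.1087 0.0968] a [-0.011 -0.002  1.   ] tilt 0.6 0.00157
side 259 foot [0.5173 0.1088 0.0418] mid [0.5167 0.1087 0.0968] a [-0.011 -0.002  1.   ] tilt 0.6 0.00157
```

Call:
{"fn": "apply_moves", "kwargs": {"moves": [[[0.1, 0, 0], 0, 0.3], [[0.1, 0, -0.05], 0, 0.3], [[0.1, 0, -0.1], 0, 0.3], [[0.1, 0, -0.1], 0, 0.3]]}}

```text
time_s: 12.57
eef_pos: [0.5216, 0.1139, 0.1337]
eef_rot: [[-0.641, -0.768, -0.013], [-0.768, 0.641, -0.004], [0.011, 0.008, -1.0]]
ft_force: [0.6, 1.4, -0.3]
finger_gap: 0.0594
```

Call:
{"fn": "apply_moves", "kwargs": {"moves": [[[0, 0, -0.05], 0, 0.3], [[0, 0, -0.1], 0, 0.3], [[0, 0, -0.1], 0, 0.3]]}}

```text
time_s: 12.82
eef_pos: [0.5218, 0.114, 0.1327]
eef_rot: [[-0.641, -0.768, -0.013], [-0.768, 0.641, -0.004], [0.011, 0.007, -1.0]]
ft_force: [2.3, 2.1, 0.8]
finger_gap: 0.0594
```

Call:
{"fn": "apply_moves", "kwargs": {"moves": [[[0.05, 0.05, -0.05], 0, 0.3], [[0.05, 0.05, -0.1], 0, 0.3], [[0.05, 0.05, -0.1], 0, 0.3]]}}

```text
time_s: 13.07
eef_pos: [0.5222, 0.1143, 0.1317]
eef_rot: [[-0.641, -0.768, -0.013], [-0.768, 0.641, -0.004], [0.011, 0.007, -1.0]]
ft_force: [0.9, 0.5, 1.8]
finger_gap: 0.0596
```

```bash
python3 chk.py
```

```text
13.0667 [0.5222 0.1143 0.1317] [0.85 0.53 1.78] 0.05958342726477771 j [-0.03  0.22 -0.3   1.86  0.07  1.08  2.09]
scene 351 foot [0.5171 0.1106 0.0374] mid [0.5179 0.1096 0.0924] a [ 0.013 -0.017  1.   ] tilt 1.2 0.00161
scene 351 foot [0.5171 0.1106 0.0374] mid [0.5179 0.1096 0.0924] a [ 0.013 -0.017  1.   ] tilt 1.2 0.00161
scene 351 foot [0.517  0.1101 0.0374] mid [0.5178 0.1095 0.0924] a [ 0.015 -0.012  1.   ] tilt 1.1 0.0016
rim 70 (array([0.51594891, 0.10809099]), np.float64(0.029529575877591557))
side 246 foot [0.5165 0.1084 0.0377] mid [0.5172 0.1088 0.0927] a [0.013 0.008 1.   ] tilt 0.9 0.00161
side 246 foot [0.5165 0.1084 0.0377] mid [0.5172 0.1088 0.0927] a [0.013 0.008 1.   ] tilt 0.9 0.00161
side 246 foot [0.5165 0.1084 0.0377] mid [0.5172 0.1088 0.0927] a [0.013 0.008 1.   ] tilt 0.9 0.00161
rim 52 (array([0.51340896, 0.10959595]), np.float64(0.028602285458829053))
```

Call:
{"fn": "apply_moves", "kwargs": {"moves": [[[0, 0, -0.05], 0, 0.3], [[0, 0, -0.08], 0, 0.3], [[0, 0, -0.08], 0, 0.3]]}}

```text
time_s: 13.47
eef_pos: [0.5223, 0.1144, 0.1312]
eef_rot: [[-0.641, -0.768, -0.012], [-0.768, 0.641, -0.004], [0.011, 0.007, -1.0]]
ft_force: [-1.1, 0.8, 4.9]
finger_gap: 0.0589
```

Seated: vertical force rose to +4.9 N and the tool stopped descending. Releasing, then backing straight up.

Call:
{"fn": "apply_moves", "kwargs": {"moves": [[[0, 0, 0], 0, 0.75], [[0, 0, 0], 0, 0.8], [[0, 0, 0], 0, 0.9], [[0, 0, 0], 0, 1], [[0, 0, 0], 0, 1], [[0, 0, 0], 0, 1], [[0, 0, 0], 0, 1]]}}

```text
time_s: 14.05
eef_pos: [0.5223, 0.1143, 0.1311]
eef_rot: [[-0.641, -0.768, -0.013], [-0.768, 0.641, -0.004], [0.011, 0.007, -1.0]]
ft_force: [0.5, 0.2, 0.1]
finger_gap: 0.0853
```

Call:
{"fn": "apply_moves", "kwargs": {"moves": [[[0, 0, 1], 0, 1], [[0, 0, 3], 0, 1], [[0, 0, 6], 0, 1], [[0, 0, 9], 0, 1], [[0, 0, 12], 0, 1], [[0, 0, 14], 0, 1], [[0, 0, 14], 0, 1], [[0, 0, 14], 0, 1], [[0, 0, 14], 0, 1]]}}

```text
time_s: 14.8
eef_pos: [0.522, 0.1142, 0.2709]
eef_rot: [[-0.641, -0.768, -0.013], [-0.768, 0.641, -0.004], [0.011, 0.007, -1.0]]
ft_force: [0.1, -0.4, -0.7]
finger_gap: 0.0854
```

Run:
```python
from h import *
s=robot.get_state();print(s['time_s'],s['eef_pos'],s['ft_force'],s['finger_gap'])
for n in('scene','side','wrist'):
    c=robot.capture(n);F=cloud(c).reshape(-1,3)
    for q in((.517,.109),(.5206,.2603)):
        K=F[(np.hypot(F[:,0]-q[0],F[:,1]-q[1])<.04)&(F[:,2]>.097)&(F[:,2]<.165)]
        if len(K)>40:
            f,a,m=refill_fit(K,np.r_[q[0],q[1],.037,0,0]);print(n,len(K),'mid',(f+.055*a).round(4),a.round(3),round(m,4))
    if n=='scene': cv2.imwrite('pics/end.png',cv2.resize(c['color'][140:280,220:420,::-1],(800,560)))
```

```text
14.8 [0.52197979 0.1142484  0.27088884] [ 0.13768057 -0.40560125 -0.72900706] 0.08535504574898972
scene 402 mid [0.518  0.1102 0.0909] [ 0.006 -0.     1.   ] 0.0016
scene 159 mid [0.5212 0.2603 0.0908] [-0.049  0.005  0.999] 0.0016
side 380 mid [0.5171 0.111  0.0919] [ 0.002 -0.016  1.   ] 0.0016
side 392 mid [0.5203 0.261  0.0922] [-0.004 -0.025  1.   ] 0.0017
wrist 4584 mid [0.5179 0.1096 0.0925] [0.    0.003 1.   ] 0.0007
wrist 2574 mid [0.5217 0.2593 0.0925] [-0.021  0.011  1.   ] 0.0005
```

View pics/end.png

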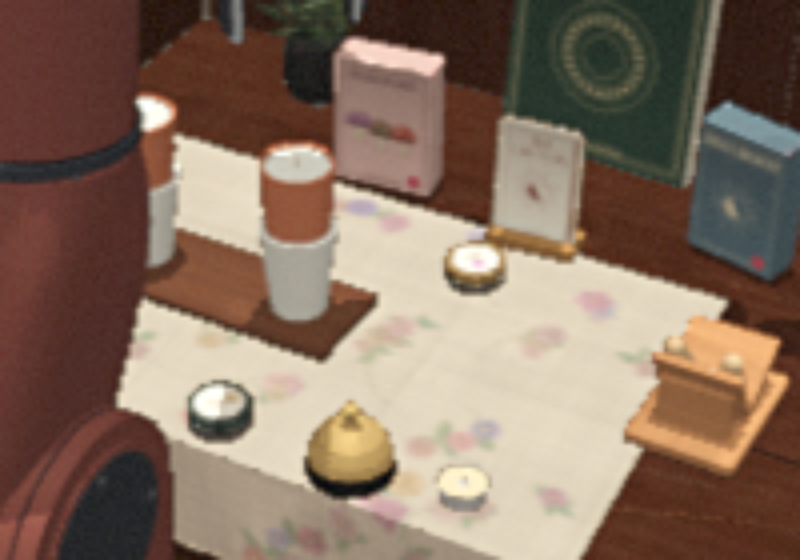

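The final view shows the refill upright in sleeve b at (298,230), level with the resident at (155,180). The tin (220,408), bell and tea light (462,487) stand where they were.

```bash
python3 -c "
from plant import robot
print(robot.close_job())"
```

```text
the job is handed in; nothing more can be done
None
```

The refill stands upright in the empty sleeve (b, at the −y end). I released it, backed the gripper off and handed the job in at about 15 s of robot time.

**How it went:** I gripped the refill on its collar and lifted it straight out of the rest. It stayed tilted 30° in the grip, and the moves cannot tilt the tool. So I pushed its foot against the outside of the empty sleeve (about 3.6 N at the readings), which turned it upright between the pads. I then lowered it in millimetre steps and stopped when the upward force on the tool reached about 5 N.

**Last checks:**
- **Refill position:** its axis is about 1 mm from the sleeve centre and within about 1° of upright. It sits at the same height as the resident candle (both 92.5 mm in the wrist view).
- **Height against the text:** my measured seat height is 2–3 mm below the stated 95 mm, for both candles alike. That points to a measurement bias, not a bad seat.
- **Resident candle:** its measured position is within about 2 mm of the start, which is inside measurement error.
- **Loose items:** the tin and tea light look unmoved in the last picture; I did not measure them.

**Not clean:** during the 90° turn, joint 7 ran to its range limit and read 2.6508 against 2.65 rad. I backed off at once and the arm kept working, but I can't tell whether that counts as passing the range.

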